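Wedge the rocking bench scale

ROBOT

A 6-joint arm with a two-finger parallel gripper is mounted at the origin on the work surface; the furniture and walls round the work are solid. World frame = base frame: x ahead of the robot, y to its left, z up, the work surface at z = 0. Lengths are in m, angles in degrees, forces in N, time in s.
With the tool pointing down it reaches from about 0.325 to 0.775 m from the base axis. Payload 5.5 kg.
Tool frame: the origin (TCP) lies midway between the tips of the shut fingers; the grasp point (between the pads) lies 19 mm behind it; x points along the fingers, y is the direction in which the jaws open and shut, and the axes are right-handed (so a half turn about x gives the same grasp; the last joint's range is limited). The gripper opens to 88 mm and grips with 3 to 60 N. Pads are 20 mm wide; open, the fingers measure 115 mm over their backs; the gripper's body (75 mm by 178 mm) begins 61 mm behind the grasp point.
Start: joints at [-68.68, 5.22, 70.514, -0, 104.267, -3.249], TCP at [0.249, -0.546, 0.193] pointing down, gripper open.
Joint ranges: [-164.24, 164.24], [-49.07, 125.15], [9.68, 141.18], [-86.29, 266.29], [3.28, 154.24], [-151.56, 151.56]. Speed limits (degrees/s): [147.25, 147.25, 172.46, 180, 180, 180].

INTERFACE

Orientations are given as a 3x3 rotation matrix whose columns are the frame's x, y, z axes.
In Python, from station import bot, imaging, workorder gives the robot as it stands.
- The arm moves only by the tool apply_moves, never from a script. Its argument "commands" is one flat list of numbers, 7 for each row, row after row: the opening, from 0 (shut) to 1 (fully open), then the shift along the tool's x, y, z in mm, then the turn, a rotation vector about the tool's x, y, z in degrees. A call has 1 to 8 rows; each row shifts and turns the pose as measured when the row begins, along the tool's axes as they then stand; what a row does not reach is not made up. A row lasts 1/10 s, in which the tool goes at most 50 mm and 8.59 degrees, less where a joint would pass 70% of its speed; a pose out of reach is approached as far as the arm can. A call with a gripper value outside its range is refused whole. The fingers move at their own pace and stop on an object; the grip force is fixed at half the most. Time passes only in rows, so rows that do not move let the fingers close. It gives the time, the measured TCP pose, the force and the opening at its end, in the units of the state.
- bot.sense(): the state, without advancing time (a new reading comes with each control period).
- imaging.capture(name): name is "side" or "top"; returns a dict with "pixels" (420x560x3 uint8, blue, green, red), "fx", "fy", "cx", "cy" (pixels), "eye" and "orientation" of the camera in the world. Camera axes: x right, y down, z forward; pixel columns grow to the right and rows downward; lengths in m; the calibration is good to about 2 mm. A picture is of the moment at which its call begins. There is no depth.
- workorder.sign_off(): hands the job in, once; it reports no verdict.
The state is a dict: "t": time; "joint_pos": joint angles; "joint_vel": joint speeds; "effort": joint torques, N m; "eef_pos": TCP position; "tool_rot": TCP orientation; "wrist_force": force on the tool from outside, world axes, zero at the start; "torque": the same for the moment, N m; "grip_width": finger opening in m.
Only numpy, scipy, OpenCV 4.12 (cv2) and the standard library are available. Lean on these libraries where they do the work, as an engineer would, in place of code of your own. Each camera call takes 0.05 s, during which the arm holds its last target.

TASK

The bench scale rocks because the screw foot under its corner next to the yellow wedge is jammed too high. Press that corner down gently with the fingertips until the foot meets the table, to feel it rock; then push the wedge along the table, thin end first, under that foot until it is just snug and the scale still stands level; then press the same corner again with about half a kilo for a second to prove that it no longer rocks. Pick nothing up, keep the scale where it stands, and leave the other things alone.

Things in the scene. Friction and masses are not known exactly. Their poses are not given: they have to be found in the camera images.
- scale: Low bench scale, white over grey, 190 mm (x) by 180 mm (y), about 0.9 kg. Origin: centre of its footprint in the plane of its good feet (table height). -x is its front with the black display strip, +y its left, z up. Housing from z 14 to 46 mm; steel pan, top at 54 mm. Four 24 mm round feet at x +-75, y +-70 mm; the front left one (x -75, y +70) hangs clear of the table, so it rocks.
- scale_corner (a point): Point on the flat white top of the scale's front left corner, straight above the jammed foot, 46 mm above the table when level: press here. The free patch round it is about 35x30 mm. About 1 to 3 N here tips the scale over its diagonal until the jammed foot meets the table; let go, it tips back level. Axes as the scale.
- scale_foot (a point): Point straight below the jammed foot's centre, in the plane of the good feet, 20 mm in from the scale's left and front sides; axes as the scale. The foot's flat underside is 3.5 to 8 mm above this point: it differs every time and is not told. It does not turn or slide. Wedge it with more than about 4 N upward and the scale lifts off a good foot or is shoved along.
- wedge: Loose yellow plastic levelling wedge, 80x36 mm, 50 g, flat on the table at the scale's left side near the jammed foot, thin end towards the scale. Origin: centre of its underside; x points to the thin end, z up. Its top slopes straight from 14 mm high at x = -40 mm to 1.5 mm at x = +40 mm. It slides under about 0.5 N and does not slip back when loaded.
- wedge_tip (a point): Middle of the wedge's thin edge (0.75 mm above its underside). Axes as the wedge.
- wedge_back (a point): Middle of the upright face at the wedge's thick end, 7 mm above its underside: push here. When the push needed rises to 2 to 3 N the wedge is snug under the foot; from about 6 N it lifts or shoves the scale. Axes as the wedge.
- swab_box: Bystander: open white card tray of wrapped swabs, 150x105x62 mm. Origin: centre of its underside.
- cup_a: Bystander: clear plastic cup, 72 mm high. Origin: centre of its underside.
- cup_b: Bystander: clear plastic cup, 71 mm high. Origin: centre of its underside.
- pouch_box: Bystander: open white card box of dark foil pouches, 112x134x69 mm. Origin: centre of its underside.
- scanner: Bystander: black hand scanner, 206x68x53 mm. Origin: centre of its underside.
- marker_a: Bystander: red and white marker pen, 138 mm long. Origin: centre of its underside.
- timer: Bystander: small white bench timer, 62x66x17 mm. Origin: centre of its underside.
- sticky_pad: Bystander: yellow pad of sticky notes, 77x77x11 mm. Origin: centre of its underside.
- usb_stick: Bystander: black data stick, 54 mm long. Origin: centre of its underside.

How it is judged (in metres and radians):
On the way, in this order (a step that is already met when the one before it is completed fails the run):
1. the fingers press the loose corner down and the scale rocks over, before the wedge is under it (contact force between the fingers and scale above 0.5 N and angle between scale's own z axis and vertical above 0.022 rad and y of wedge_tip in the frame of scale above 0.082 m), for 0.1 s.
2. the wedge's thin end has been pushed in under the jammed foot (y of wedge_tip in the frame of scale between 0.015 and 0.073 m and x of wedge_tip in the frame of scale between -0.097 and -0.053 m), for 0.2 s.
3. the same corner is pressed with at least 3 N, the wedge carries the press and the scale stays level (within 0.006 rad) for half a second (all of step 2 and contact force between the fingers and scale above 3 N and contact force between wedge and scale above 2 N and horizontal distance between the grasp point and scale_corner below 0.06 m and angle between scale's own z axis and vertical below 0.006 rad), for 0.5 s.
At the end, for the whole second after the job is handed in: The wedge lies flat on the table with its thin end under the jammed foot (tip 15 to 73 mm left of and 53 to 97 mm in front of the scale's centre) and touching it; the scale is level within 0.006 rad, within 30 mm of where it stood, and all is at rest (all of step 2 and angle between scale's own z axis and vertical below 0.006 rad and height (world z) of wedge below 0.004 m and angle between wedge's own z axis and vertical below 0.05 rad and contact force between wedge and scale above 0.05 N and distance of scale from where it was at the start of the episode below 0.03 m and linear speed of each of scale, wedge below 0.01 m/s).
It fails at once if the wedge is picked up (more than 6 mm) (height (world z) of wedge above 0.006 m).
It fails at once if the scale is lifted (more than 12 mm) or tipped beyond its rocking (height (world z) of scale above 0.012 m or angle between scale's own z axis and vertical above 0.12 rad).
It fails at once if the scale is shoved more than 30 mm (distance of scale from where it was at the start of the episode above 0.03 m).
It fails at once if the scale is pressed with more than 25 N (contact force between any of the arm, the fingers and scale above 25 N).
It fails at once if a bystander is moved more than 30 mm (distance of any of swab_box, cup_a, cup_b, pouch_box, scanner, marker_a, timer, sticky_pad, usb_stick from where it was at the start of the episode above 0.03 m).
It also fails if it takes over 51 s, if anything falls off the work surface, if the arm or the gripper's body presses on something with over 40 N, if the wrist force passes 120 N, or if a joint passes its speed limit or range.

## Working session

There is one attempt and no reset: what is moved stays moved. The work goes in short steps, Python scripts to look and compute and a tool call to move; the robot and the scene stay as the last step left them, time stands still between calls to the robot, and variables do not carry over. Pictures are saved under pics/ and viewed, and the job is handed in when it is done.

Besides the shell and the picture viewer there is one more tool, called as name(argument=value, ...) on one line, values as JSON. apply_moves: Moves the arm, as the interface text tells. Its arguments: {"type":"object","properties":{"commands":{"type":"array"}},"required":["commands"]}

```bash
mkdir -p pics; ls
python3 - <<'E'
from station import bot, imaging
import cv2, json
for n in("side","top"):
    c=imaging.capture(n); cv2.imwrite(f"pics/{n}0.png",c["pixels"])
    print(n,{k:c[k] for k in c if k!="pixels"})
print(bot.sense())
E
```

```text
pics
side {'fx': 456.2910562855299, 'fy': 456.2910562855299, 'cx': 274.5896698297384, 'cy': 201.9373264449587, 'eye': array([ 0.34230802, -1.17911979,  0.97546992]), 'orientation': array([[ 0.99496318, -0.05828303,  0.08155583],
       [-0.10020294, -0.60070888,  0.79316342],
       [ 0.00276335, -0.79734054, -0.60352335]])}
top {'fx': 484.4865757697248, 'fy': 484.4865757697248, 'cx': 285.8870216358269, 'cy': 206.10235338954655, 'eye': array([ 0.35568469, -0.02073619,  1.27991148]), 'orientation': array([[-0.0145188 , -0.99581775,  0.09020092],
       [-0.99989213,  0.01425927, -0.00352103],
       [ 0.0022201 , -0.09024231, -0.99591736]])}
{'t': 0.1, 'joint_pos': array([-6.86808564e+01,  5.25930962e+00,  7.05743760e+01,  9.46170907e-04,
        1.04266454e+02, -3.24816623e+00]), 'joint_vel': array([-0.07106633, -0.00779184, -0.14779244, -0.04898633,  0.03640844,
        0.07040473]), 'effort': array([ 4.14728100e-03, -4.47856092e+01, -4.07571030e+01,  7.00301514e-02,
        2.84257298e-02, -1.13525170e-04]), 'eef_pos': array([ 0.24935185, -0.54538789,  0.19182057]), 'tool_rot': array([[-6.20510919e-04,  4.15765106e-01, -9.09471820e-01],
       [ 1.63397969e-03, -9.09470360e-01, -4.15765553e-01],
       [-9.99998473e-01, -1.74404555e-03, -1.15015452e-04]]), 'wrist_force': array([ 0.15142973,  0.06957697, -0.56745346]), 'torque': array([ 0.00208948, -0.02361802,  0.05044277]), 'grip_width': 0.08797235844813359}
```

View pics/side0.png

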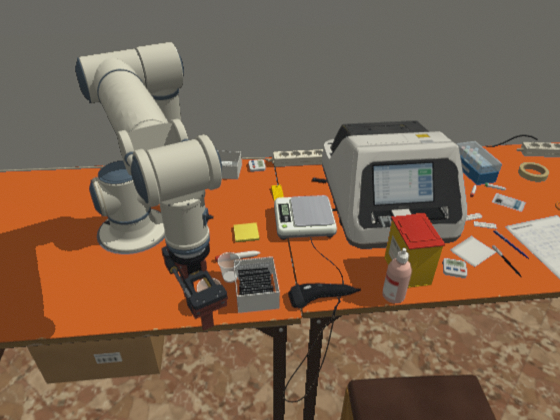

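View pics/top0.png

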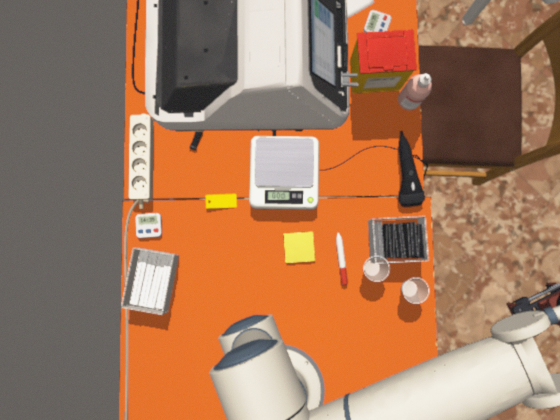

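The top view shows the scale at about px (285,172), with its display facing the robot. The yellow wedge is at px (221,201), on the scale's left. I'll enlarge both views.

Run:
```python
import cv2
a=cv2.imread("pics/top0.png")[120:230,190:340]; cv2.imwrite("pics/top0c.png",cv2.resize(a,None,fx=5.3,fy=5.3,interpolation=cv2.INTER_CUBIC))
a=cv2.imread("pics/side0.png")[170:250,250:350]; cv2.imwrite("pics/side0c.png",cv2.resize(a,None,fx=7,fy=7,interpolation=cv2.INTER_CUBIC))
```

```text
(no output)
```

View pics/top0c.png

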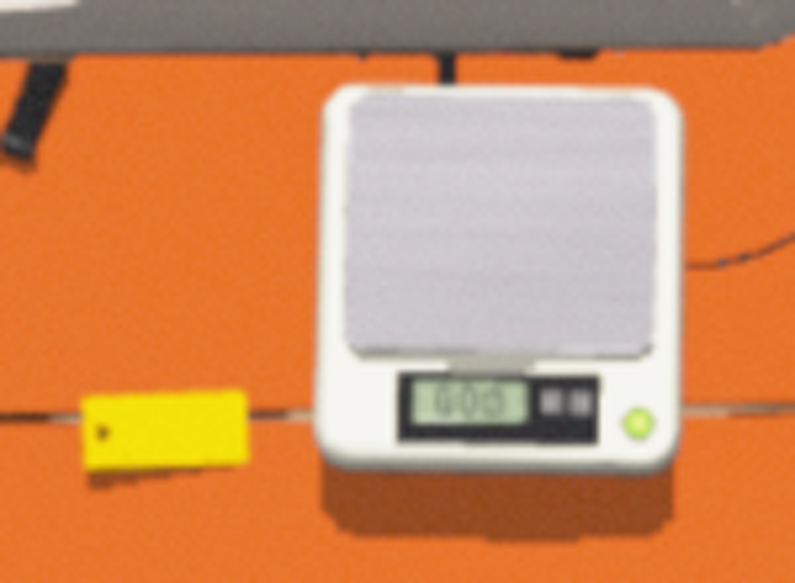

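View pics/side0c.png

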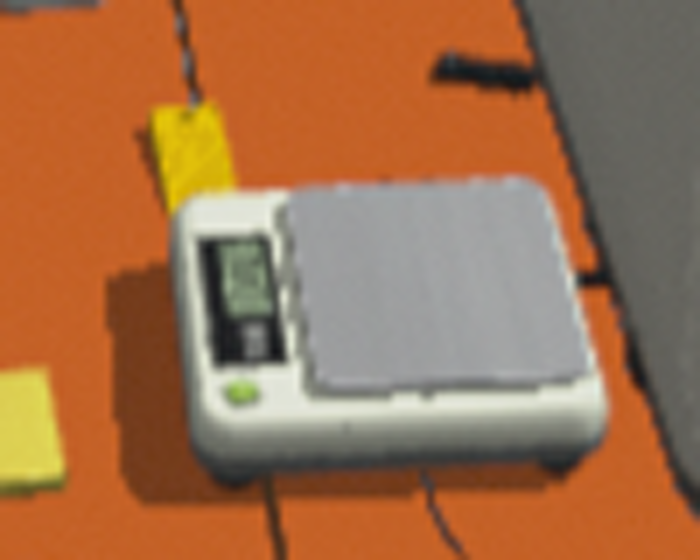

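```bash
cat > h.py <<'E'
import numpy as np
CAM={'side':dict(f=456.2910562855299,cx=274.5896698297384,cy=201.9373264449587,eye=np.array([0.34230802,-1.17911979,0.97546992]),R=np.array([[0.99496318,-0.05828303,0.08155583],[-0.10020294,-0.60070888,0.79316342],[0.00276335,-0.79734054,-0.60352335]])),
'top':dict(f=484.4865757697248,cx=285.8870216358269,cy=206.10235338954655,eye=np.array([0.35568469,-0.02073619,1.27991148]),R=np.array([[-0.0145188,-0.99581775,0.09020092],[-0.99989213,0.01425927,-0.00352103],[0.0022201,-0.09024231,-0.99591736]]))}
def ray(n,p):
    c=CAM[n]; d=c['R']@np.array([(p[0]-c['cx'])/c['f'],(p[1]-c['cy'])/c['f'],1]); return c['eye'],d/np.linalg.norm(d)
def atz(n,p,z):
    e,d=ray(n,p); return e+d*(z-e[2])/d[2]
def tri(pt,ps):
    A=np.zeros((3,3));b=np.zeros(3)
    for n,p in(('top',pt),('side',ps)):
        e,d=ray(n,p);M=np.eye(3)-np.outer(d,d);A+=M;b+=M@e
    return np.linalg.solve(A,b)
def proj(n,X):
    c=CAM[n]; q=c['R'].T@(np.array(X)-c['eye']); return np.array([c['cx']+c['f']*q[0]/q[2],c['cy']+c['f']*q[1]/q[2]])
T=lambda u,v:(190+(u+.5)/5.3-.5,120+(v+.5)/5.3-.5)
S=lambda u,v:(250+(u+.5)/7-.5,170+(v+.5)/7-.5)
E
python3 - <<'E'
from h import *
np.set_printoptions(precision=4,suppress=True)
for k,a,b in[('dispBL',(398,372),(268,234)),('dispBR',(600,377),(287,362)),('dispFR',(597,443),(215,368)),('dispFL',(397,440),(197,238)),('wThickB',(82,397),(215,103)),('wThickF',(86,470),(150,110)),('button',(638,423),(241,392))]: print(k,tri(T(*a),S(*b)))
for k,a in[('BL',(323,85)),('BR',(683,85)),('FR',(682,462)),('FL',(314,458))]: print(k,atz('top',T(*a),.044))
for k,a,z in[('wtB',(82,397),.014),('wtF',(86,470),.014),('wnB',(247,391),.0015),('wnF',(250,464),.0015)]: print(k,atz('top',T(*a),z))
E
```

```text
dispBL [0.5106 0.0285 0.0488]
dispBR [ 0.5069 -0.069   0.0496]
dispFR [ 0.4747 -0.067   0.0472]
dispFL [0.477  0.0294 0.0483]
wThickB [0.5036 0.1864 0.0162]
wThickF [0.4683 0.1845 0.0153]
button [ 0.4841 -0.0869  0.0488]
BL [0.6526 0.064  0.044 ]
BR [ 0.6501 -0.1123  0.044 ]
FR [ 0.4647 -0.108   0.044 ]
FL [0.4692 0.0698 0.044 ]
wtB [0.504  0.1867 0.014 ]
wtF [0.4676 0.1847 0.014 ]
wnB [0.5073 0.1062 0.0015]
wnF [0.4706 0.1049 0.0015]
```

The triangulated heights come out about 2 mm high: display 48 mm against 46 mm, wedge 16 mm against 14 mm. That is within the calibration error.
- **Scale:** centre ≈ (0.559, -0.022), yaw ≈ -1.6°.
- **Corner and foot:** ≈ (0.486, 0.050).
- **Wedge:** back ≈ (0.486, 0.186), tip ≈ (0.489, 0.106).

Next I shut the fingers and move over the corner.

apply_moves(commands=[0, 0, -35, -36, 0, 0, 0, 0, 0, -35, -36, 0, 0, 0, 0, 0, -35, -36, 0, 0, 0, 0, 0, -35, -36, 0, 0, 0, 0, 0, -35, -36, 0, 0, 0, 0, 0, -35, -36, 0, 0, 0, 0, 0, -35, -36, 0, 0, 0, 0, 0, -35, -36, 0, 0, 0])

```text
t: 0.9
eef_pos: [0.3919, -0.1725, 0.1852]
tool_rot: [[-0.007, 0.405, -0.914], [0.012, -0.914, -0.405], [-1.0, -0.014, 0.002]]
wrist_force: [1.5, -1.0, -0.9]
grip_width: 0.0274
```

apply_moves(commands=[0, 0, 0, 0, -8.2, 0, 0, 0, 0, 0, 0, -8.2, 0, 0, 0, 0, 0, 0, -8.2, 0, 0, 0, 0, 0, 0, -8.2, 0, 0, 0, 0, 0, 0, -8.2, 0, 0, 0, 0, 0, 0, -8.2, 0, 0, 0, 0, 0, 0, -8.2, 0, 0, 0, 0, 0, 0, -8.2, 0, 0])

```text
t: 1.7
eef_pos: [0.3932, -0.1633, 0.1823]
tool_rot: [[-0.011, 0.999, 0.044], [0.016, 0.044, -0.999], [-1.0, -0.01, -0.017]]
wrist_force: [-0.8, 0.6, 0.8]
grip_width: 0.0007
```

apply_moves(commands=[0, 11, 14.5, -30, 0, -0.9, 0.6, 0, 11, 14.5, -30, 0, 0, 0, 0, 11, 14.5, -30, 0, 0, 0, 0, 11, 14.5, -30, 0, 0, 0, 0, 11, 14.5, -30, 0, 0, 0, 0, 11, 14.5, -30, 0, 0, 0, 0, 11, 14.5, -30, 0, 0, 0, 0, 0, 0, 0, 0, 0, 0])

```text
t: 2.5
eef_pos: [0.4856, 0.0581, 0.0994]
tool_rot: [[-0.003, 0.999, 0.045], [-0.001, 0.045, -0.999], [-1.0, -0.003, 0.001]]
wrist_force: [-0.9, -0.0, -0.1]
grip_width: 0.0003
```

Run:
```python
from station import bot, imaging
import cv2
for n in("side","top"):
    cv2.imwrite(f"pics/{n}1.png",imaging.capture(n)["pixels"])
a=cv2.imread("pics/top1.png")[120:230,190:340]; a=cv2.resize(a,None,fx=4,fy=4,interpolation=cv2.INTER_CUBIC)
b=cv2.imread("pics/side1.png")[150:260,240:360]; b=cv2.resize(b,(600,550),interpolation=cv2.INTER_CUBIC)
cv2.imwrite("pics/t1.png",a);cv2.imwrite("pics/s1.png",b)
s=bot.sense();print(s['t'],s['eef_pos'],s['tool_rot'],s['wrist_force'])
```

```text
2.6 [0.48563113 0.0554828  0.10115256] [[-0.0013363   0.99906799  0.04314365]
 [-0.00249574  0.04314022 -0.99906591]
 [-0.99999599 -0.00144273  0.00243576]] [-0.15901607  0.39214785  0.24541563]
```

View pics/s1.png

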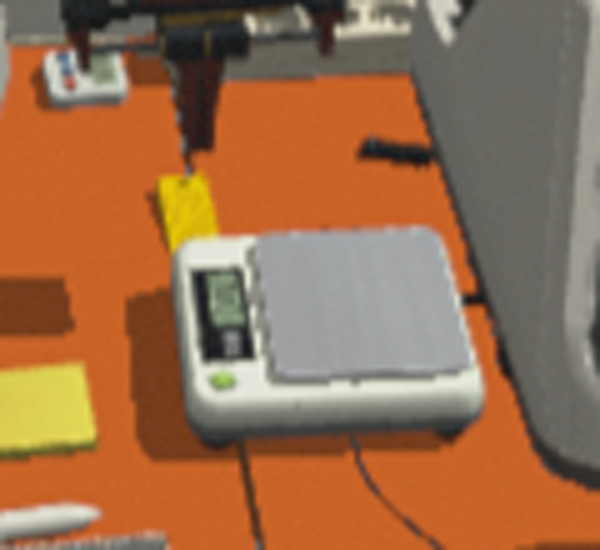

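View pics/t1.png

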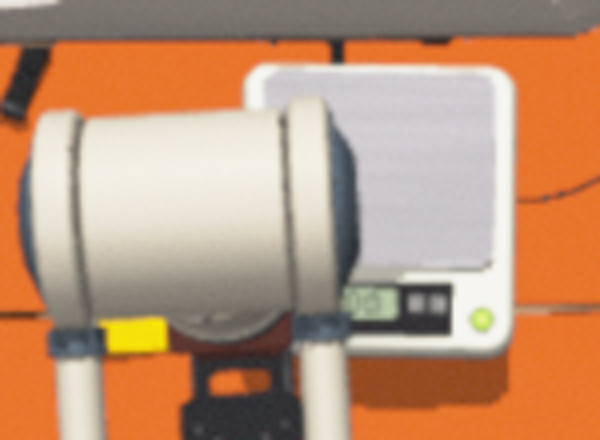

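```bash
python3 -c "
from h import *
print(proj('side',(.4856,.0555,.101)))"
```

```text
[279.52940147 186.08924617]
```

apply_moves(commands=[0, 15, 0, 2, 0, 0, 0, 0, 15, 0, 2, 0, 0, 0, 0, 10, 0, 1, 0, 0, 0, 0, 2, 0, 0, 0, 0, 0, 0, 0, 0, 0, 0, 0, 0])

```text
t: 3.1
eef_pos: [0.485, 0.0458, 0.0559]
tool_rot: [[-0.001, 0.999, 0.038], [-0.004, 0.038, -0.999], [-1.0, -0.001, 0.004]]
wrist_force: [0.0, -0.7, 0.2]
grip_width: 0.0004
```

Run:
```python
from station import bot, imaging
import cv2
from h import *
s=bot.sense();p=s['eef_pos'];print(p,proj('side',p))
b=imaging.capture('side')["pixels"][150:240,240:330]; b=cv2.resize(b,(600,600),interpolation=cv2.INTER_CUBIC)
cv2.imwrite("pics/s2.png",b)
```

```text
[0.48500652 0.04577067 0.05591393] [279.54403128 198.69785425]
```

View pics/s2.png

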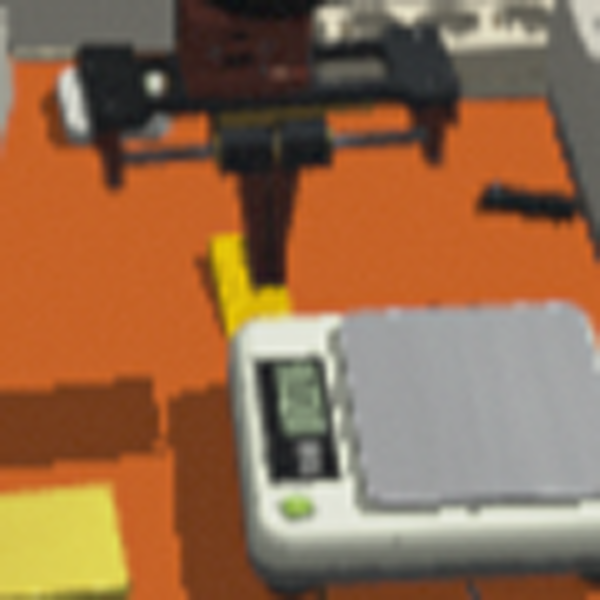

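Run:
```python
from h import *
for X in [(.486,.068,.046),(.486,.0505,.046),(.469,.07,.046),(.485,.046,.056),(.485,.046,.081),(.485,.08,.056)]:
    q=proj('side',X); print(X,q,(q-[240,150])*6.667)
```

```text
(0.486, 0.068, 0.046) [279.09889925 197.13829165] [260.67236129 314.27099046]
(0.486, 0.0505, 0.046) [279.65622418 200.19398332] [264.38804659 334.64328683]
(0.469, 0.07, 0.046) [274.09890223 197.07738528] [227.33738117 313.86492764]
(0.485, 0.046, 0.056) [279.53494486 198.63701999] [263.57947741 324.26301226]
(0.485, 0.046, 0.081) [279.60462557 192.63299361] [264.04403864 284.2341684 ]
(0.485, 0.08, 0.056) [278.45658452 192.73997264] [256.39004896 284.94739756]
```

Run:
```python
from h import *
import cv2
p=np.array([.2494,-.5454,.1918]);R=np.array([[0,.41577,-.9095],[0,-.9095,-.4158],[-1,0,0]])
im=cv2.imread('pics/side0.png')[230:330,140:260]; im=cv2.resize(im,None,fx=6,fy=6,interpolation=cv2.INTER_CUBIC)
for a in(-.044,.044):
  for b in (0,-.019,-.03):
    q=proj('side',p+R@[b,a,0]); q=(q-[140,230])*6; print(a,b,q); cv2.circle(im,tuple(int(v) for v in q),3,(0,255,0),-1)
cv2.imwrite('pics/s0g.png',im)
```

```text
-0.044 0 [313.02195824 453.10219126]
-0.044 -0.019 [307.4212452  418.29416283]
-0.044 -0.03 [304.11883147 397.76989923]
0.044 0 [410.80891851 627.32867594]
0.044 -0.019 [406.05293829 592.40409974]
0.044 -0.03 [403.24526846 571.78654572]
```

View pics/s0g.png

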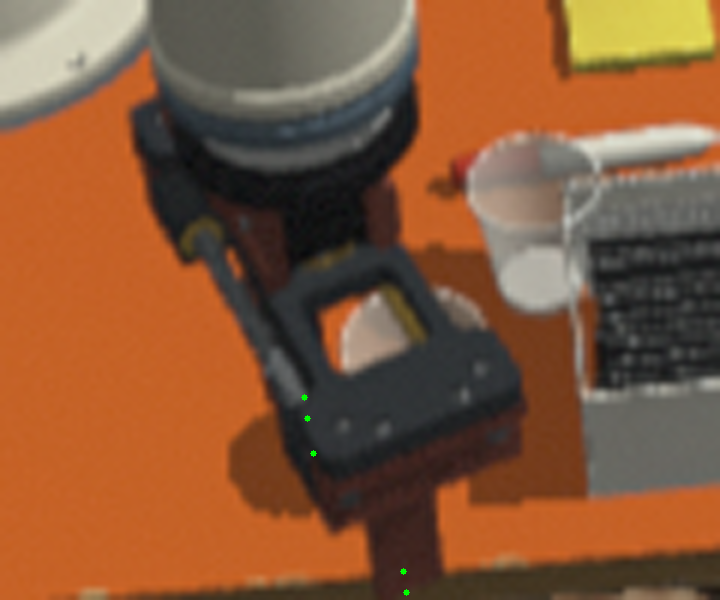

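Run:
```python
import cv2
im=cv2.imread('pics/side0.png')[290:350,180:240]; cv2.imwrite('pics/s0h.png',cv2.resize(im,None,fx=10,fy=10,interpolation=cv2.INTER_CUBIC))
```

```text
(no output)
```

View pics/s0h.png

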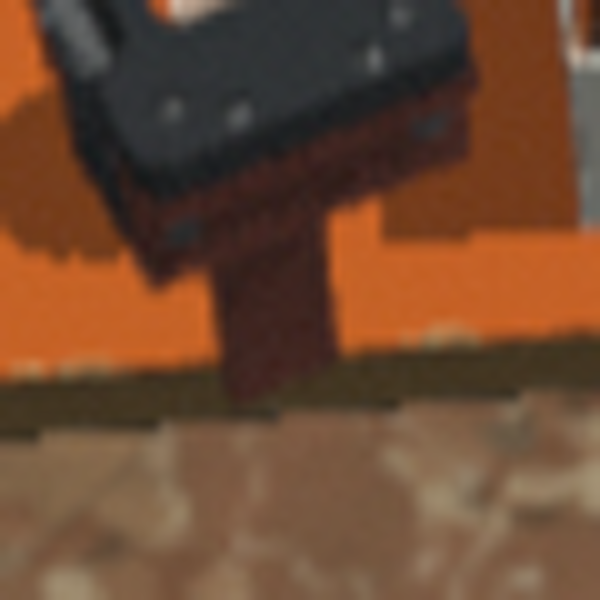

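The fingertips look about 25 mm shorter in the pictures than the TCP reading says, both at the start pose and here. I won't trust either value until I touch something, so I'm descending slowly and watching the force.

apply_moves(commands=[0, 3, 0, -1, 0, 0, 0, 0, 3, 0, -1, 0, 0, 0, 0, 2, 0, -1, 0, 0, 0, 0, 0, 0, 0, 0, 0, 0])

```text
t: 3.55
eef_pos: [0.4858, 0.049, 0.0489]
tool_rot: [[0.002, 0.999, 0.038], [-0.004, 0.038, -0.999], [-1.0, 0.002, 0.004]]
wrist_force: [-0.1, 0.2, -0.0]
grip_width: 0.0003
```

apply_moves(commands=[0, 2, 0, 0, 0, 0, 0, 0, 1, 0, 0, 0, 0, 0])

```text
t: 3.75
eef_pos: [0.4861, 0.0492, 0.0462]
tool_rot: [[0.003, 0.999, 0.038], [-0.004, 0.038, -0.999], [-1.0, 0.003, 0.004]]
wrist_force: [0.0, -0.2, -0.2]
grip_width: 0.0002
```

apply_moves(commands=[0, 1, 0, 0, 0, 0, 0, 0, 1, 0, 0, 0, 0, 0])

```text
t: 3.95
eef_pos: [0.4862, 0.0493, 0.0441]
tool_rot: [[0.003, 0.999, 0.038], [-0.004, 0.038, -0.999], [-1.0, 0.003, 0.004]]
wrist_force: [-0.4, 0.0, 0.1]
grip_width: 0.0004
```

apply_moves(commands=[0, 1, 0, 0, 0, 0, 0, 0, 1, 0, 0, 0, 0, 0])

```text
t: 4.15
eef_pos: [0.4862, 0.0493, 0.0419]
tool_rot: [[0.003, 0.999, 0.038], [-0.004, 0.038, -0.999], [-1.0, 0.003, 0.004]]
wrist_force: [-0.1, -0.1, -0.8]
grip_width: 0.0004
```

Run:
```python
from station import bot, imaging
import cv2
from h import *
b=imaging.capture('side')["pixels"][150:240,240:330]; b=cv2.resize(b,(600,600),interpolation=cv2.INTER_CUBIC)
cv2.imwrite("pics/s3.png",b)
s=bot.sense();print(s['t'],s['eef_pos'],s['wrist_force'],s['torque'])
```

```text
4.2 [0.48615415 0.04923126 0.0417361 ] [-0.47881734  0.44772417 -0.63513269] [-0.00192981 -0.14540324 -0.00917761]
```

View pics/s3.png

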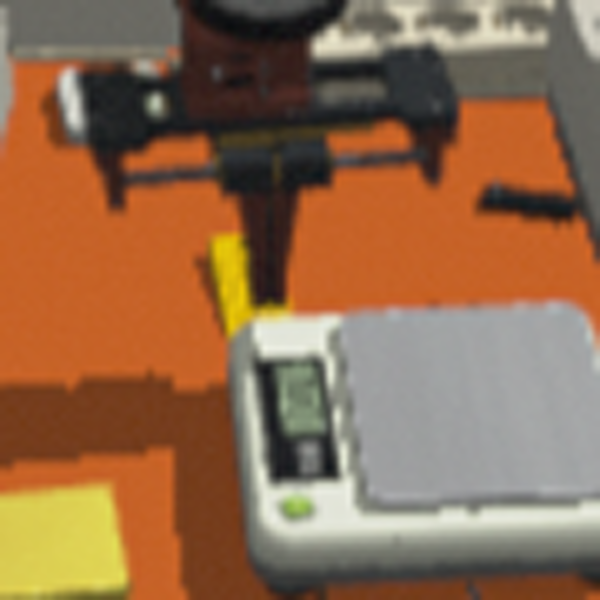

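No contact yet at a TCP reading of 42 mm. The picture agrees: the tip, at crop (270,303), still hangs above the scale. I'll keep going down slowly.

apply_moves(commands=[0, 2, 0, 0, 0, 0, 0, 0, 1, 0, 0, 0, 0, 0, 0, 1, 0, 0, 0, 0, 0])

```text
t: 4.5
eef_pos: [0.4862, 0.0492, 0.0375]
tool_rot: [[0.003, 0.999, 0.038], [-0.004, 0.038, -0.999], [-1.0, 0.003, 0.004]]
wrist_force: [0.1, 0.4, -0.1]
grip_width: 0.0003
```

apply_moves(commands=[0, 2, 0, 0, 0, 0, 0, 0, 1, 0, 0, 0, 0, 0, 0, 1, 0, 0, 0, 0, 0])

```text
t: 4.8
eef_pos: [0.4862, 0.0492, 0.0331]
tool_rot: [[0.003, 0.999, 0.038], [-0.004, 0.038, -0.999], [-1.0, 0.003, 0.004]]
wrist_force: [0.6, 0.6, -0.0]
grip_width: 0.0005
```

Run:
```python
from station import bot, imaging
import cv2
from h import *
b=imaging.capture('side')["pixels"][150:240,240:330]; b=cv2.resize(b,(600,600),interpolation=cv2.INTER_CUBIC)
t=imaging.capture('top')["pixels"]
cv2.imwrite("pics/s4.png",b);cv2.imwrite("pics/t4.png",t)
s=bot.sense();print(s['t'],s['eef_pos'],s['wrist_force'],s['torque'])
```

```text
4.9 [0.48607388 0.04918175 0.03294695] [-0.64635497 -0.42541731 -0.06063723] [-0.04169954 -0.12117321  0.0266779 ]
```

View pics/s4.png

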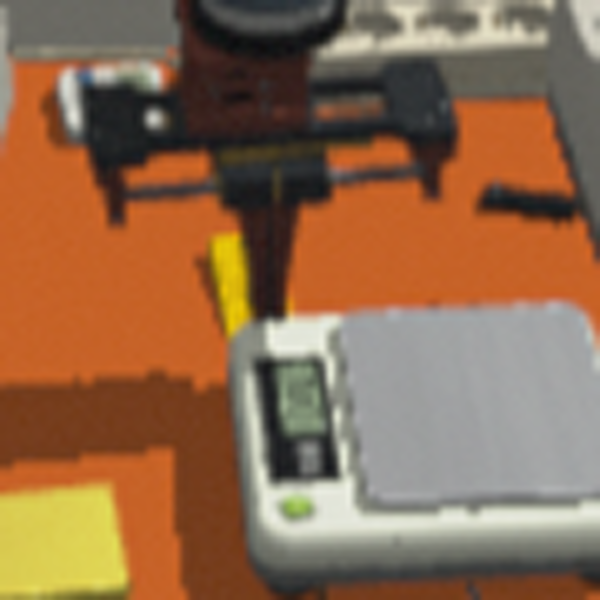

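View pics/t4.png

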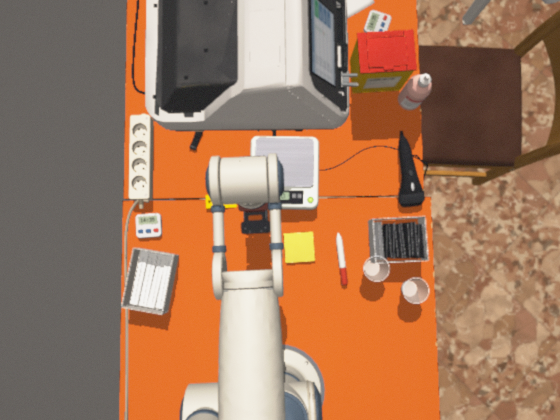

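Run:
```python
from h import *
import cv2
for z in(.1,.15): print(atz('top',(255,222),z),atz('top',(241,234),z),atz('top',(270,234),z))
p=np.array((.4861,.0492,.033))
for d in((0,0,0),(0,0,.025),(0,.034,0)): print(d,proj('side',p+d),(proj('side',p+d)-[240,150])*6.667)
t=cv2.imread('pics/t4.png')[180:250,200:330]; cv2.imwrite('pics/t4c.png',cv2.resize(t,None,fx=6,fy=6,interpolation=cv2.INTER_CUBIC))
```

```text
[0.4247186  0.05094531 0.1       ] [0.3959904  0.08524368 0.1       ] [0.39497156 0.01472288 0.1       ]
[0.42179321 0.04790773 0.15      ] [0.3942824  0.08075267 0.15      ] [0.39330673 0.01322026 0.15      ]
(0, 0, 0) [279.69087686 203.47109526] [264.61907604 356.49179209]
(0, 0, 0.025) [279.76133847 197.57881574] [265.0888436  317.20796455]
(0, 0.034, 0) [278.62111292 197.55317894] [257.48695981 317.037044  ]
```

View pics/t4c.png

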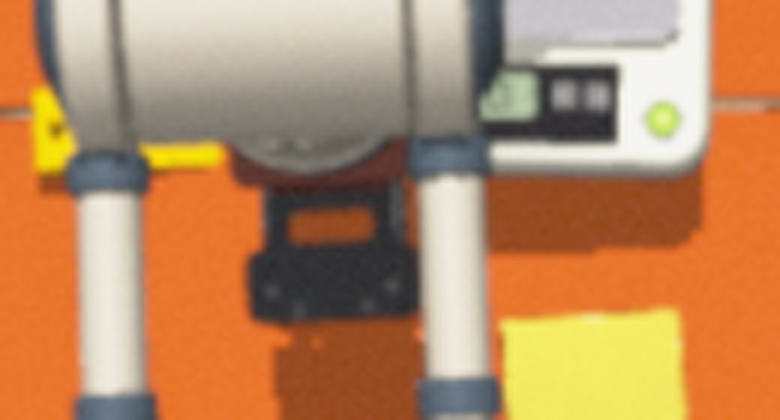

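In the top view the gripper centre is at y ≈ 0.048 and its end at x ≈ 0.394, so the lateral position is right. That leaves the height: the real tips sit about 25 mm above the reported TCP, and I expect contact near z ≈ 0.021.

apply_moves(commands=[0, 2, 0, 0, 0, 0, 0, 0, 2, 0, 0, 0, 0, 0, 0, 2, 0, 0, 0, 0, 0, 0, 1, 0, 0, 0, 0, 0])

```text
t: 5.3
eef_pos: [0.4862, 0.0491, 0.0256]
tool_rot: [[0.003, 0.999, 0.038], [-0.004, 0.038, -0.999], [-1.0, 0.003, 0.004]]
wrist_force: [-0.2, -0.5, -0.4]
grip_width: 0.0006
```

apply_moves(commands=[0, 1, 0, 0, 0, 0, 0, 0, 1, 0, 0, 0, 0, 0])

```text
t: 5.5
eef_pos: [0.4862, 0.0491, 0.0233]
tool_rot: [[0.003, 0.999, 0.038], [-0.004, 0.038, -0.999], [-1.0, 0.003, 0.004]]
wrist_force: [0.1, -0.0, 0.3]
grip_width: 0.0004
```

apply_moves(commands=[0, 1, 0, 0, 0, 0, 0, 0, 1, 0, 0, 0, 0, 0])

```text
t: 5.7
eef_pos: [0.4862, 0.0491, 0.0212]
tool_rot: [[0.003, 0.999, 0.038], [-0.004, 0.038, -0.999], [-1.0, 0.003, 0.004]]
wrist_force: [0.3, 0.1, 0.6]
grip_width: 0.0011
```

apply_moves(commands=[0, 1, 0, 0, 0, 0, 0, 0, 1, 0, 0, 0, 0, 0])

```text
t: 5.9
eef_pos: [0.4863, 0.0491, 0.019]
tool_rot: [[0.003, 0.999, 0.038], [-0.004, 0.038, -0.999], [-1.0, 0.003, 0.004]]
wrist_force: [-0.2, -0.4, -0.1]
grip_width: 0.0007
```

```bash
cat >> h.py <<'E'
def snap(tag):
    from station import bot, imaging
    import cv2
    b=imaging.capture('side')["pixels"]; cv2.imwrite(f"pics/f_{tag}.png",b); b=b[150:240,240:330]
    cv2.imwrite(f"pics/s_{tag}.png",cv2.resize(b,(600,600),interpolation=cv2.INTER_CUBIC))
    s=bot.sense();print(s['t'],s['eef_pos'].round(4),s['wrist_force'].round(2),s['torque'].round(3),s['grip_width'])
E
python3 -c "
from h import *
snap('5')"
```

```text
5.95 [0.4862 0.0491 0.0188] [ 0.11 -0.54 -0.26] [-0.009 -0.056  0.011] 0.001030638979351827
```

View pics/s_5.png

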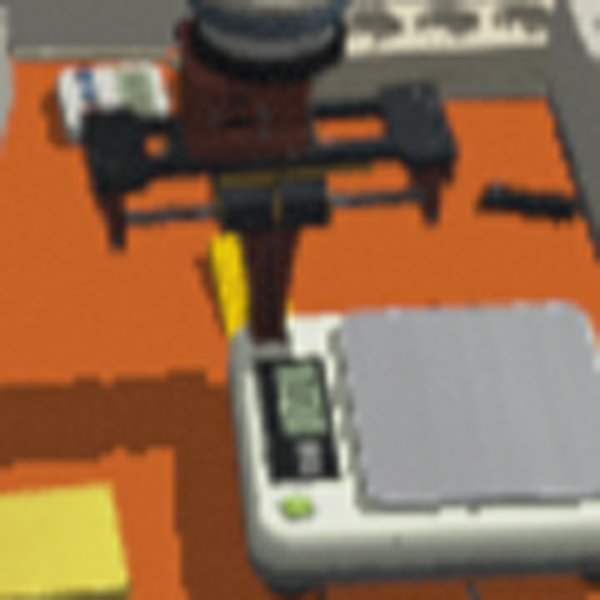

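The tip is now just at the corner patch, crop (268,342), with its contact shadow closing in. Continuing in small steps.

apply_moves(commands=[0, 1, 0, 0, 0, 0, 0, 0, 1, 0, 0, 0, 0, 0])

```text
t: 6.15
eef_pos: [0.4862, 0.0491, 0.0168]
tool_rot: [[0.003, 0.999, 0.038], [-0.004, 0.038, -0.999], [-1.0, 0.003, 0.004]]
wrist_force: [0.3, 0.0, 0.2]
grip_width: 0.0002
```

apply_moves(commands=[0, 1, 0, 0, 0, 0, 0, 0, 1, 0, 0, 0, 0, 0])

```text
t: 6.35
eef_pos: [0.4859, 0.0496, 0.0152]
tool_rot: [[0.002, 0.999, 0.038], [-0.003, 0.038, -0.999], [-1.0, 0.002, 0.003]]
wrist_force: [-2.3, 1.7, 3.0]
grip_width: 0.0005
```

```bash
python3 -c "
from h import *
snap('6')"
```

```text
6.4 [0.4859 0.0496 0.015 ] [-2.29  1.64  3.57] [ 0.275  0.292 -0.011] 0.0004960657471249774
```

View pics/s_6.png

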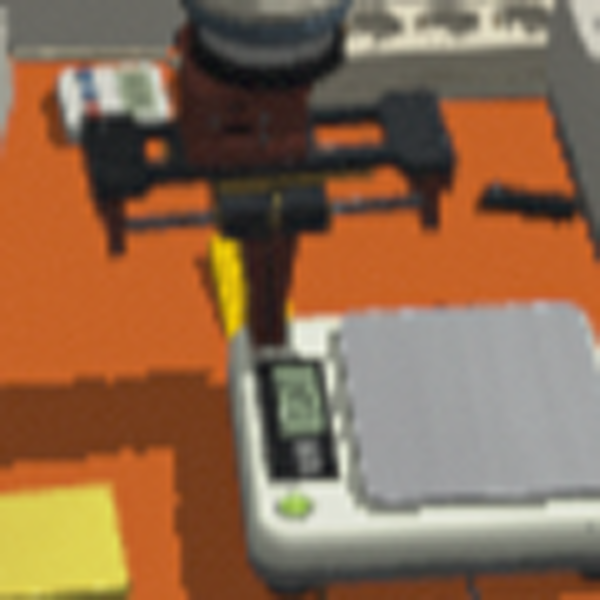

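Contact came at a TCP reading of about 0.0165, with 3.5 N now. So the real tips are about 29 mm above the reported TCP. I'll press on until the foot lands.

apply_moves(commands=[0, 1, 0, 0, 0, 0, 0, 0, 1, 0, 0, 0, 0, 0])

```text
t: 6.6
eef_pos: [0.4858, 0.05, 0.0136]
tool_rot: [[0.002, 0.999, 0.038], [-0.002, 0.038, -0.999], [-1.0, 0.002, 0.002]]
wrist_force: [-3.4, 1.6, 3.6]
grip_width: 0.0004
```

apply_moves(commands=[0, 1, 0, 0, 0, 0, 0])

```text
t: 6.7
eef_pos: [0.4857, 0.0502, 0.0127]
tool_rot: [[0.002, 0.999, 0.039], [-0.002, 0.039, -0.999], [-1.0, 0.002, 0.002]]
wrist_force: [-4.8, 2.0, 9.3]
grip_width: 0.0005
```

apply_moves(commands=[0, 1, 0, 0, 0, 0, 0])

```text
t: 6.8
eef_pos: [0.4857, 0.0503, 0.0127]
tool_rot: [[0.002, 0.999, 0.039], [-0.002, 0.039, -0.999], [-1.0, 0.002, 0.002]]
wrist_force: [-6.7, 0.7, 11.6]
grip_width: 0.0006
```

The foot has met the table: the reading stopped at 0.0127 and force rose to 11 N. Rocking travel is about 3.5 to 4 mm (≈0.035 rad). I'll take a picture, then ease off.

apply_moves(commands=[0, -0.5, 0, 0, 0, 0, 0, 0, 0, 0, 0, 0, 0, 0])

```text
t: 7.0
eef_pos: [0.486, 0.0499, 0.0137]
tool_rot: [[0.003, 0.999, 0.039], [-0.002, 0.039, -0.999], [-1.0, 0.003, 0.002]]
wrist_force: [-1.5, 0.4, 3.3]
grip_width: 0.0003
```

```bash
python3 -c "
from h import *
snap('7')"
```

```text
7.05 [0.4859 0.05   0.0136] [-2.8   1.22  3.79] [0.1   0.362 0.001] 0.00045821888283715265
```

View pics/s_7.png

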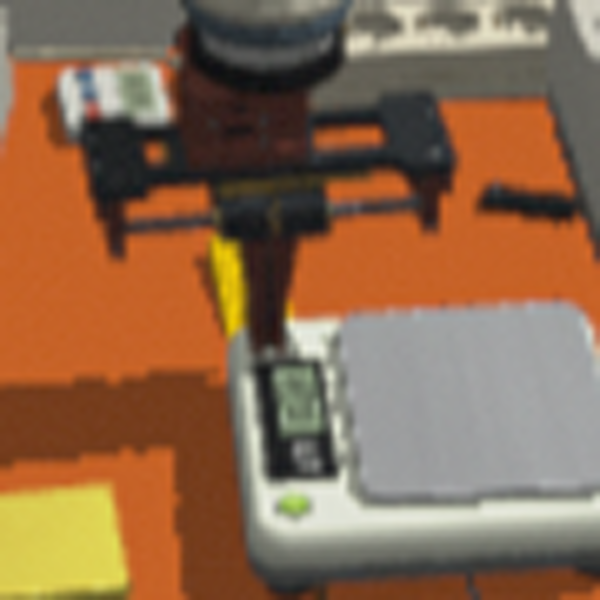

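The corner has dipped and the scale is visibly tilted, so the first press is done. Now I lift and move behind the wedge.

apply_moves(commands=[0, -15, 0, 0, 0, 0, 0, 0, -20, 0, 0, 0, 0, 0, 0, -15, 0, -10, 0, 0, 0, 0, 0, 1, -35, 0, 0, 0, 0, 0, 1, -40, 0, 0, 0, 0, 0, 1, -40, 0, 0, 0, 0, 0, 1, -25, 0, 0, 0, 0, 0, 0, 0, 0, 0, 0])

```text
t: 7.85
eef_pos: [0.4868, 0.2072, 0.0703]
tool_rot: [[0.011, 0.999, 0.034], [-0.001, 0.034, -0.999], [-1.0, 0.011, 0.001]]
wrist_force: [-0.0, 0.1, -0.2]
grip_width: 0.0006
```

```bash
python3 -c "
from h import *
snap('8')
import cv2
from station import imaging
t=imaging.capture('top')['pixels']; cv2.imwrite('pics/t8.png',cv2.resize(t[120:230,190:340],None,fx=5.3,fy=5.3,interpolation=cv2.INTER_CUBIC))"
```

```text
7.9 [0.4869 0.2059 0.0704] [ 0.22 -0.11 -0.35] [ 0.004 -0.03   0.012] 0.00027576946006039574
```

View pics/s_8.png

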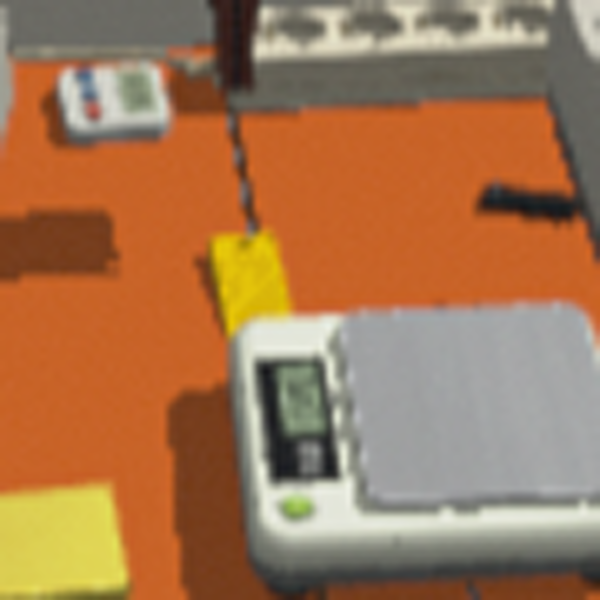

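View pics/t8.png

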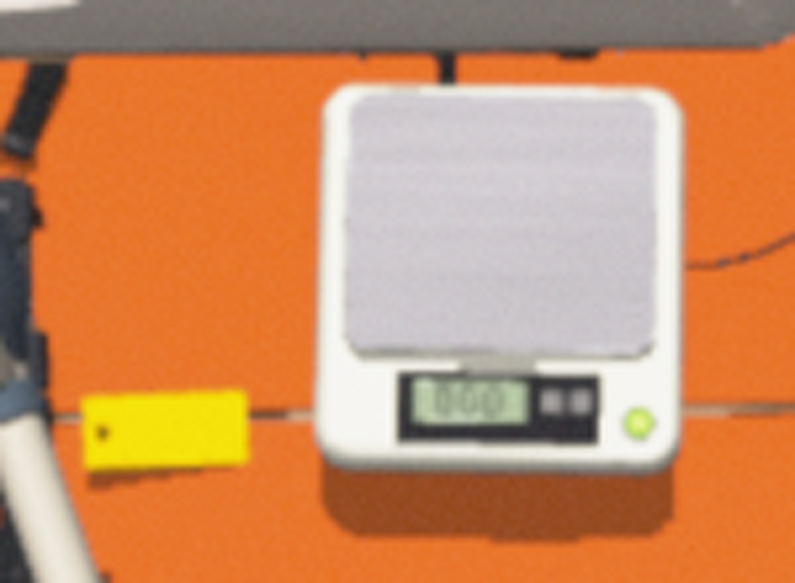

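The scale stands as before, and the wedge is untouched with its back at crop (82,397)-(86,470). The tool is behind it with about 10 mm to spare. Descending.

apply_moves(commands=[0, 20, 0, 0, 0, 0, -0.6, 0, 20, -0.5, 0, 0, 0, 0, 0, 20, -0.5, 0, 0, 0, 0, 0, 12, 0, 0, 0, 0, 0, 0, 0, 0, 0, 0, 0, 0])

```text
t: 8.45
eef_pos: [0.4863, 0.1988, -0.0083]
tool_rot: [[-0.002, 1.0, 0.025], [-0.005, 0.025, -1.0], [-1.0, -0.002, 0.005]]
wrist_force: [-1.1, 0.1, 0.6]
grip_width: 0.0007
```

```bash
python3 -c "
from h import *
snap('9')
import cv2
b=cv2.imread('pics/f_9.png')[130:220,220:310]
cv2.imwrite('pics/s_9.png',cv2.resize(b,(600,600),interpolation=cv2.INTER_CUBIC))"
```

```text
8.5 [ 0.4867  0.1989 -0.0074] [-0.21  0.21 -0.17] [ 0.005 -0.041  0.028] 0.00046972129438366554
```

View pics/s_9.png

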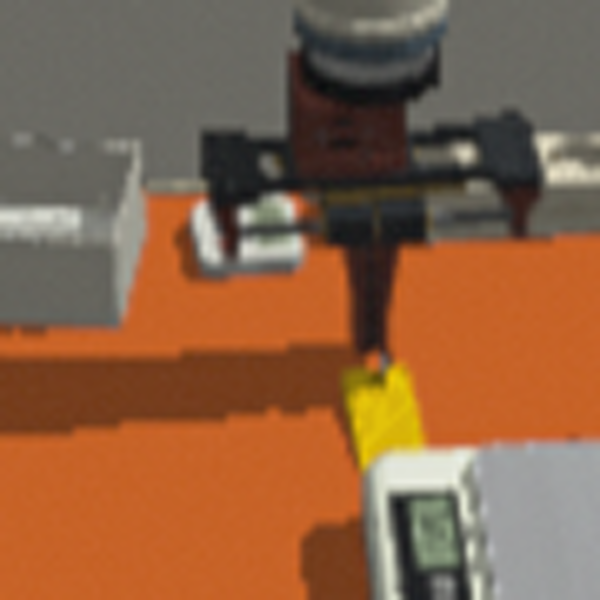

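```bash
python3 -c "
from h import *
for z in(-.0074,.0176,.0226): print(z,(proj('side',(.4867,.189,z))-[220,130])*6.667)"
```

```text
-0.0074 [370.89543098 395.7732454 ]
0.0176 [371.08346658 358.81569399]
0.0226 [371.12148094 351.34414265]
```

apply_moves(commands=[0, 0, -0.5, -7, 0, 0, 0, 0, 5, 0, 0, 0, 0.2, 0.2, 0, 3, 0, 0, 0, 0, 0, 0, 0, 0, 0, 0, 0, 0])

```text
t: 8.9
eef_pos: [0.4879, 0.2066, -0.0132]
tool_rot: [[0.006, 1.0, 0.024], [0.001, 0.024, -1.0], [-1.0, 0.006, -0.001]]
wrist_force: [-0.1, 0.0, -0.2]
grip_width: 0.0003
```

apply_moves(commands=[0, 4, -1, 0, 0, 0, 0, 0, 3, -1, 0, 0, 0, -0.3, 0, 3, 0, 0, 0, 0, 0, 0, 1, 0, 0, 0, 0, 0])

```text
t: 9.3
eef_pos: [0.4863, 0.2069, -0.0242]
tool_rot: [[0.002, 1.0, 0.025], [0.001, 0.025, -1.0], [-1.0, 0.002, -0.001]]
wrist_force: [-0.6, 0.1, -0.3]
grip_width: 0.0006
```

```bash
python3 -c "
from h import *
snap('10')
import cv2
b=cv2.imread('pics/f_10.png')[130:220,220:310]
cv2.imwrite('pics/s_10.png',cv2.resize(b,(600,600),interpolation=cv2.INTER_CUBIC))"
```

```text
9.35 [ 0.4863  0.2069 -0.0243] [-0.08 -0.16 -0.12] [-0.093 -0.027  0.108] 0.0006027608378913017
```

View pics/s_10.png

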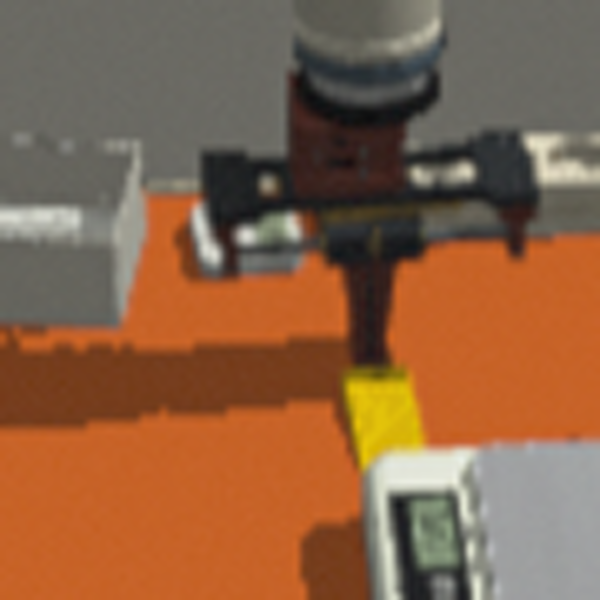

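The tips now sit behind the wedge's back face, crop (370,365), about 6 mm above the table. Approaching it now.

apply_moves(commands=[0, 0, 0, 5, 0, 0, 0, 0, 0, 0, 4, 0, 0, 0, 0, 0, 0, 4, 0, 0, 0, 0, 0, 0, 4, 0, 0, 0])

```text
t: 9.75
eef_pos: [0.4868, 0.1888, -0.0242]
tool_rot: [[0.002, 1.0, 0.025], [0.001, 0.025, -1.0], [-1.0, 0.002, -0.001]]
wrist_force: [0.0, -0.2, -0.1]
grip_width: 0.0004
```

apply_moves(commands=[0, 0, 0, 5, 0, 0, 0, 0, 0, 0, 5, 0, 0, 0, 0, 0, 0, 5, 0, 0, 0, 0, 0, 0, 5, 0, 0, 0])

```text
t: 10.15
eef_pos: [0.4875, 0.1668, -0.024]
tool_rot: [[0.003, 1.0, 0.025], [0.002, 0.025, -1.0], [-1.0, 0.003, -0.001]]
wrist_force: [-0.3, 0.9, -0.5]
grip_width: 0.0003
```

```bash
python3 -c "
from h import *
snap('11')
import cv2
b=cv2.imread('pics/f_11.png')[130:220,220:310]
cv2.imwrite('pics/s_11.png',cv2.resize(b,(600,600),interpolation=cv2.INTER_CUBIC))
from station import imaging
t=imaging.capture('top')['pixels']; cv2.imwrite('pics/t11.png',cv2.resize(t[120:230,190:340],None,fx=5.3,fy=5.3,interpolation=cv2.INTER_CUBIC))"
```

```text
10.2 [ 0.4875  0.1661 -0.024 ] [ 0.3  -0.81  0.46] [-0.072 -0.1   -0.007] 0.0004965081461138427
```

View pics/s_11.png

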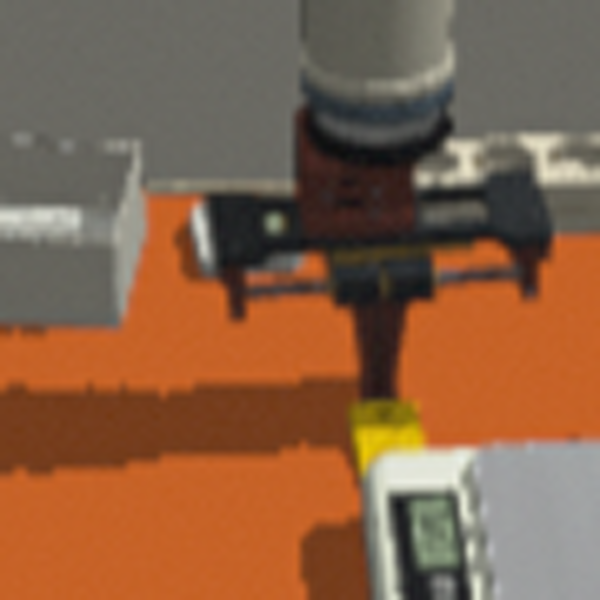

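View pics/t11.png

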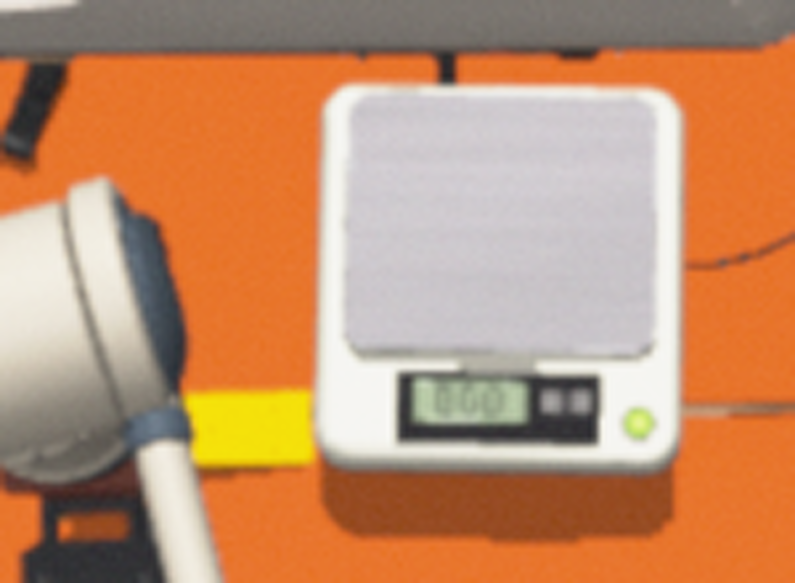

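The wedge slid straight, with its tip now at crop x≈313 (y≈0.073). From the measured travel, I expect it to be snug around TCP y≈0.140. I'll move closer and then go in fine steps.

apply_moves(commands=[0, 0, 0, 4, 0, 0, 0, 0, 0, 0, 4, 0, 0, 0, 0, 0, 0, 3, 0, 0, 0])

```text
t: 10.55
eef_pos: [0.4878, 0.1552, -0.024]
tool_rot: [[0.003, 1.0, 0.025], [0.002, 0.025, -1.0], [-1.0, 0.003, -0.002]]
wrist_force: [0.0, -0.7, 0.4]
grip_width: 0.0004
```

apply_moves(commands=[0, 0, 0, 2, 0, 0, 0, 0, 0, 0, 2, 0, 0, 0])

```text
t: 10.75
eef_pos: [0.4879, 0.1508, -0.0239]
tool_rot: [[0.003, 1.0, 0.024], [0.002, 0.024, -1.0], [-1.0, 0.003, -0.002]]
wrist_force: [-0.2, 0.5, -0.6]
grip_width: 0.0007
```

apply_moves(commands=[0, 0, 0, 1, 0, 0, 0, 0, 0, 0, 1, 0, 0, 0])

```text
t: 10.95
eef_pos: [0.488, 0.1486, -0.0239]
tool_rot: [[0.003, 1.0, 0.024], [0.002, 0.024, -1.0], [-1.0, 0.003, -0.002]]
wrist_force: [0.5, 1.6, 0.5]
grip_width: 0.0008
```

apply_moves(commands=[0, 0, 0, 1, 0, 0, 0, 0, 0, 0, 1, 0, 0, 0])

```text
t: 11.15
eef_pos: [0.488, 0.1465, -0.024]
tool_rot: [[0.003, 1.0, 0.025], [0.002, 0.025, -1.0], [-1.0, 0.003, -0.002]]
wrist_force: [0.1, -0.0, 0.8]
grip_width: 0.0004
```

apply_moves(commands=[0, 0, 0, 1, 0, 0, 0, 0, 0, 0, 1, 0, 0, 0])

```text
t: 11.35
eef_pos: [0.4881, 0.1445, -0.0239]
tool_rot: [[0.003, 1.0, 0.025], [0.002, 0.025, -1.0], [-1.0, 0.003, -0.002]]
wrist_force: [0.1, 0.9, 0.2]
grip_width: 0.0003
```

apply_moves(commands=[0, 0, 0, 1, 0, 0, 0, 0, 0, 0, 0.5, 0, 0, 0])

```text
t: 11.55
eef_pos: [0.4881, 0.1428, -0.0239]
tool_rot: [[0.003, 1.0, 0.025], [0.002, 0.025, -1.0], [-1.0, 0.003, -0.002]]
wrist_force: [-0.1, 1.0, 0.3]
grip_width: 0.0003
```

apply_moves(commands=[0, 0, 0, 1, 0, 0, 0])

```text
t: 11.65
eef_pos: [0.4881, 0.1418, -0.024]
tool_rot: [[0.003, 1.0, 0.025], [0.002, 0.025, -1.0], [-1.0, 0.003, -0.002]]
wrist_force: [-0.1, 0.5, -0.5]
grip_width: 0.0004
```

apply_moves(commands=[0, 0, 0, 1, 0, 0, 0])

```text
t: 11.75
eef_pos: [0.4882, 0.1407, -0.024]
tool_rot: [[0.003, 1.0, 0.025], [0.002, 0.025, -1.0], [-1.0, 0.003, -0.002]]
wrist_force: [-0.0, -0.1, -0.6]
grip_width: 0.0005
```

apply_moves(commands=[0, 0, 0, 1, 0, 0, 0])

```text
t: 11.85
eef_pos: [0.4882, 0.1396, -0.024]
tool_rot: [[0.003, 1.0, 0.025], [0.002, 0.025, -1.0], [-1.0, 0.003, -0.002]]
wrist_force: [0.2, 0.2, -0.0]
grip_width: 0.0005
```

apply_moves(commands=[0, 0, 0, 1, 0, 0, 0])

```text
t: 11.95
eef_pos: [0.4882, 0.1385, -0.0239]
tool_rot: [[0.003, 1.0, 0.025], [0.002, 0.025, -1.0], [-1.0, 0.003, -0.002]]
wrist_force: [0.3, -0.2, 0.1]
grip_width: 0.0002
```

apply_moves(commands=[0, 0, 0, 1, 0, 0, 0])

```text
t: 12.05
eef_pos: [0.4883, 0.1374, -0.024]
tool_rot: [[0.003, 1.0, 0.025], [0.002, 0.025, -1.0], [-1.0, 0.003, -0.002]]
wrist_force: [0.4, 0.1, 0.4]
grip_width: 0.0002
```

apply_moves(commands=[0, 0, 0, 1, 0, 0, 0])

```text
t: 12.15
eef_pos: [0.4883, 0.1364, -0.0239]
tool_rot: [[0.003, 1.0, 0.025], [0.002, 0.025, -1.0], [-1.0, 0.003, -0.002]]
wrist_force: [-0.2, 1.6, -0.3]
grip_width: 0.0002
```

apply_moves(commands=[0, 0, 0, 1, 0, 0, 0])

```text
t: 12.25
eef_pos: [0.4883, 0.1357, -0.0239]
tool_rot: [[0.003, 1.0, 0.025], [0.003, 0.025, -1.0], [-1.0, 0.003, -0.003]]
wrist_force: [0.3, 2.9, 0.1]
grip_width: 0.0005
```

apply_moves(commands=[0, 0, 0, 1, 0, 0, 0])

```text
t: 12.35
eef_pos: [0.4883, 0.1354, -0.0239]
tool_rot: [[0.003, 1.0, 0.025], [0.004, 0.025, -1.0], [-1.0, 0.003, -0.004]]
wrist_force: [-0.4, 3.9, -0.2]
grip_width: 0.0003
```

apply_moves(commands=[0, 0, 0, 1, 0, 0, 0])

```text
t: 12.45
eef_pos: [0.4883, 0.1352, -0.0238]
tool_rot: [[0.003, 1.0, 0.025], [0.006, 0.025, -1.0], [-1.0, 0.003, -0.006]]
wrist_force: [0.6, 4.7, -0.2]
grip_width: 0.0003
```

```bash
python3 -c "
from h import *
snap('12')
import cv2
b=cv2.imread('pics/f_12.png')[150:240,240:330]
from station import imaging
t=imaging.capture('top')['pixels']; t=cv2.resize(t[150:230,210:330],None,fx=5,fy=5,interpolation=cv2.INTER_CUBIC);cv2.imwrite('pics/t12.png',t)"
```

```text
12.5 [ 0.4883  0.135  -0.0239] [-0.27  5.02 -0.  ] [ 0.807 -0.114  0.051] 0.0008181203399564846
```

View pics/s_12.png

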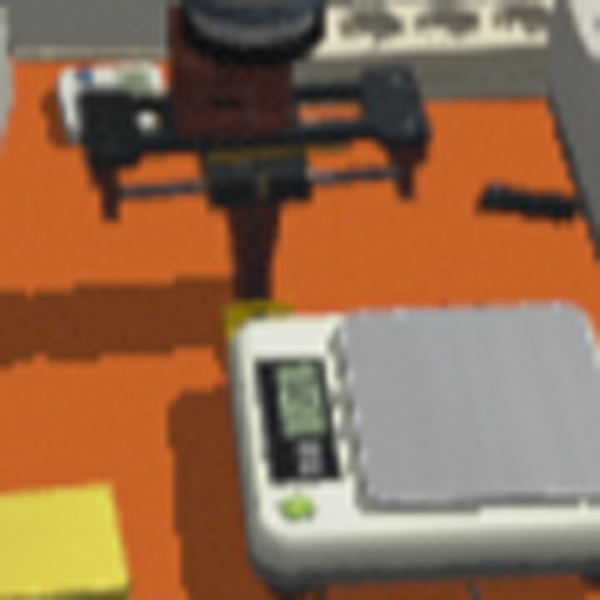

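View pics/t12.png

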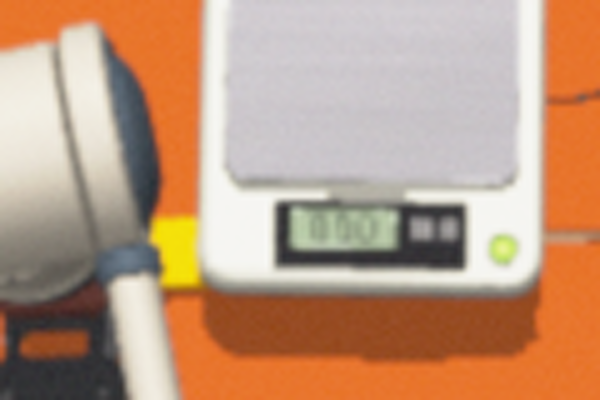

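The push force rose to about 5 N with the tip around y≈0.043, so the wedge is snug and below the 6 N limit. The scale still looks level and in place: its display and edges sit at the same pixels. I'll back off, lift and return to the corner.

apply_moves(commands=[0, 0, 0, -6, 0, 0, 0, 0, -2, 0, -8, 0, 0, 0, 0, -25, 0, 0, 0, 0, 0, 0, -35, 0, 0, 0, 0, 0, 0, -20, 0, 20, 0, 0, 0, 0, 0, 0, 35, 0, 0, 0, 0, 0, -1, 30, 0, 0, 0, 0, 0, 0, 0, 0, 0, 0])

```text
t: 13.35
eef_pos: [0.4888, 0.0612, 0.0622]
tool_rot: [[0.003, 1.0, 0.027], [-0.005, 0.027, -1.0], [-1.0, 0.003, 0.005]]
wrist_force: [0.1, 0.9, 0.5]
grip_width: 0.0003
```

```bash
python3 -c "
from h import *
snap('13')
"
```

```text
13.4 [0.4887 0.0626 0.062 ] [0.04 0.54 0.07] [ 0.023 -0.125 -0.01 ] 0.00041080294013482013
```

View pics/s_13.png

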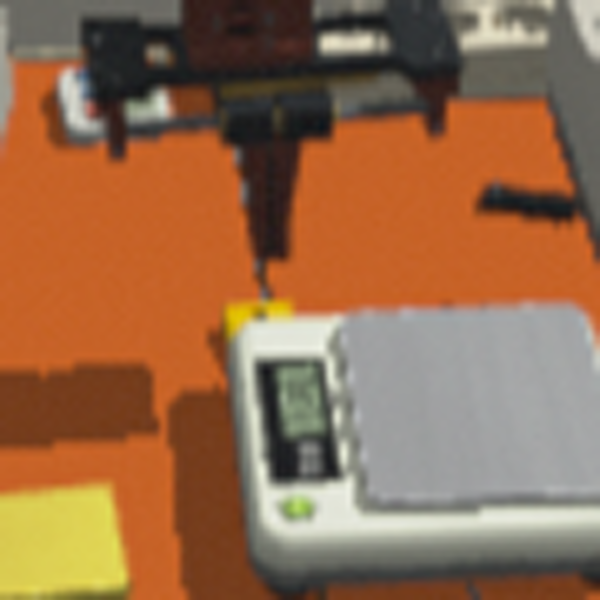

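The wedge stayed where it was pushed, crop (260,315). I'll shift over the corner point and go down.

apply_moves(commands=[0, 10, -1.5, 6, 0, 0, 0, 0, 15, -1, 5, 0, 0, 0, 0, 10, 0, 1, 0, 0, 0, 0, 3, 0, 0, 0, 0, 0, 0, 0, 0, 0, 0, 0, 0])

```text
t: 13.9
eef_pos: [0.4847, 0.0523, 0.0182]
tool_rot: [[-0.002, 1.0, 0.031], [-0.004, 0.031, -1.0], [-1.0, -0.002, 0.004]]
wrist_force: [0.9, -0.2, 0.0]
grip_width: 0.0005
```

apply_moves(commands=[0, 1, 0, 0, 0, 0, 0, 0, 1, 0, 0, 0, 0, 0])

```text
t: 14.1
eef_pos: [0.4845, 0.0526, 0.0165]
tool_rot: [[-0.003, 0.999, 0.032], [-0.004, 0.032, -0.999], [-1.0, -0.003, 0.004]]
wrist_force: [-4.3, -0.7, 6.5]
grip_width: 0.0006
```

Contact is stiff this time: 6.5 N straight away at 0.0165, where the corner gave way before. Holding here.

apply_moves(commands=[0, 0, 0, 0, 0, 0, 0, 0, 0, 0, 0, 0, 0, 0])

```text
t: 14.3
eef_pos: [0.4852, 0.0529, 0.0174]
tool_rot: [[-0.001, 0.999, 0.032], [-0.004, 0.032, -0.999], [-1.0, -0.001, 0.004]]
wrist_force: [0.5, 0.3, -0.6]
grip_width: 0.0004
```

apply_moves(commands=[0, 0.2, 0, 0, 0, 0, 0, 0, 0, 0, 0, 0, 0, 0])

```text
t: 14.5
eef_pos: [0.4856, 0.053, 0.0175]
tool_rot: [[0.0, 0.999, 0.032], [-0.004, 0.032, -0.999], [-1.0, 0.0, 0.004]]
wrist_force: [-0.1, -0.2, -0.6]
grip_width: 0.0005
```

```bash
python3 -c "
from h import *
snap('14')
"
```

```text
14.55 [0.4856 0.053  0.0175] [ 0.2  -0.47 -0.6 ] [-0.015 -0.113  0.001] 0.0004690944936437168
```

View pics/s_14.png

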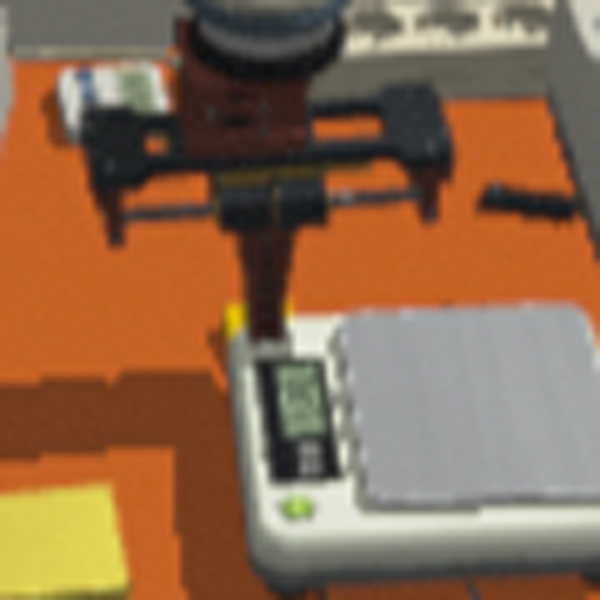

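Rows with no shift let the contact go, so the press needs a small downward shift in every row.

apply_moves(commands=[0, 0.8, 0, 0, 0, 0, 0, 0, 0.8, 0, 0, 0, 0, 0])

```text
t: 14.75
eef_pos: [0.4857, 0.053, 0.0165]
tool_rot: [[0.001, 0.999, 0.032], [-0.004, 0.032, -0.999], [-1.0, 0.0, 0.004]]
wrist_force: [-2.7, 0.8, 6.1]
grip_width: 0.0007
```

apply_moves(commands=[0, 0.8, 0, 0, 0, 0, 0])

```text
t: 14.85
eef_pos: [0.4857, 0.053, 0.0165]
tool_rot: [[0.001, 0.999, 0.032], [-0.004, 0.032, -0.999], [-1.0, 0.001, 0.004]]
wrist_force: [-4.0, -0.5, 7.4]
grip_width: 0.0005
```

apply_moves(commands=[0, 0.8, 0, 0, 0, 0, 0])

```text
t: 14.95
eef_pos: [0.4857, 0.053, 0.0165]
tool_rot: [[0.001, 0.999, 0.032], [-0.004, 0.032, -0.999], [-1.0, 0.001, 0.004]]
wrist_force: [-3.1, 0.0, 5.5]
grip_width: 0.0007
```

It holds steady at about 6 N without sinking. Keeping this up for more than a second.

apply_moves(commands=[0, 0.8, 0, 0, 0, 0, 0, 0, 0.8, 0, 0, 0, 0, 0, 0, 0.8, 0, 0, 0, 0, 0, 0, 0.8, 0, 0, 0, 0, 0])

```text
t: 15.35
eef_pos: [0.4858, 0.053, 0.0165]
tool_rot: [[0.002, 0.999, 0.032], [-0.004, 0.032, -0.999], [-1.0, 0.002, 0.004]]
wrist_force: [-2.5, 0.2, 5.3]
grip_width: 0.0002
```

apply_moves(commands=[0, 0.8, 0, 0, 0, 0, 0, 0, 0.8, 0, 0, 0, 0, 0, 0, 0.8, 0, 0, 0, 0, 0, 0, 0.8, 0, 0, 0, 0, 0, 0, 0.8, 0, 0, 0, 0, 0, 0, 0.8, 0, 0, 0, 0, 0])

```text
t: 15.95
eef_pos: [0.4858, 0.053, 0.0165]
tool_rot: [[0.003, 0.999, 0.032], [-0.003, 0.032, -0.999], [-1.0, 0.003, 0.004]]
wrist_force: [-2.2, 0.1, 5.4]
grip_width: 0.0003
```

```bash
python3 -c "
from h import *
snap('15')
"
```

```text
16.0 [0.4858 0.053  0.0165] [-3.19  0.55  4.59] [-0.074  0.394 -0.017] 0.0005405074988317836
```

View pics/s_15.png

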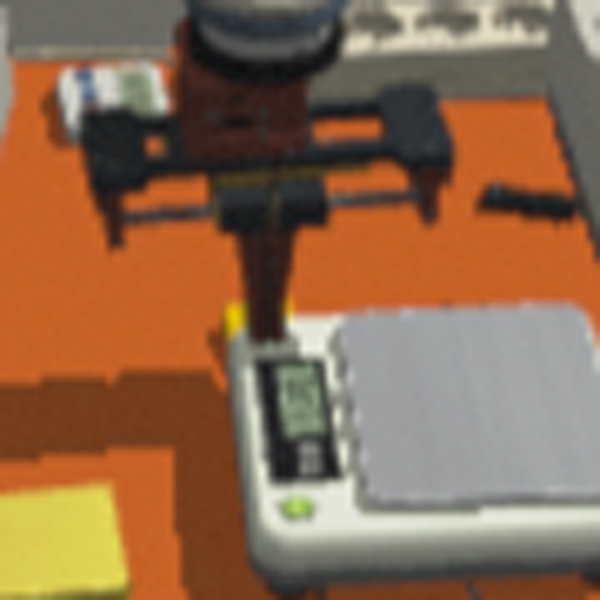

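apply_moves(commands=[0, -5, 0, 0, 0, 0, 0, 0, -20, 0, 0, 0, 0, 0, 0, -30, 0, 0, 0, 0, 0, 0, -30, 0, -30, 0, 0, 0, 0, -20, 0, -45, 0, 0, 0, 0, 0, 0, -45, 0, 0, 0, 0, 0, 0, -40, 0, 0, 0, 0, 0, 0, 0, 0, 0, 0])

```text
t: 16.8
eef_pos: [0.4807, 0.218, 0.1262]
tool_rot: [[0.004, 1.0, 0.026], [-0.001, 0.026, -1.0], [-1.0, 0.004, 0.001]]
wrist_force: [0.3, -1.6, 0.2]
grip_width: 0.0004
```

Run:
```python
from h import *
import cv2
from station import imaging
snap('16')
t=imaging.capture('top')['pixels']; cv2.imwrite('pics/ft_16.png',t)
cv2.imwrite('pics/t16.png',cv2.resize(t[120:230,190:340],None,fx=5.3,fy=5.3,interpolation=cv2.INTER_CUBIC))
def shift(a,b,r):
    g=lambda f:cv2.cvtColor(cv2.imread(f),cv2.COLOR_BGR2GRAY)[r[1]:r[3],r[0]:r[2]].astype(np.float32)
    w=np.eye(2,3,dtype=np.float32)
    c,w=cv2.findTransformECC(g(a),g(b),w,cv2.MOTION_TRANSLATION,(3,200,1e-6),None,3); return w[:,2].round(3),round(c,4)
for nm,r in(('side disp',(274,198,296,228)),('side front-right',(276,218,345,242)),('side right',(325,190,345,242)),): 
    print(nm,shift('pics/side0.png','pics/f_16.png',r),'vs rocked',shift('pics/side0.png','pics/f_7.png',r) )
for nm,r in(('top disp',(262,188,306,212)),('top back',(246,132,324,156)),('top all',(246,132,324,212))): print(nm,shift('pics/top0.png','pics/ft_16.png',r))
```

```text
16.85 [0.4809 0.216  0.126 ] [ 0.28 -1.23  0.2 ] [ 0.003 -0.085 -0.04 ] 0.0004138031756500885
side disp (array([0.092, 0.156], dtype=float32), 0.991) vs rocked (array([-0.317, -0.007], dtype=float32), 0.7122)
side front-right (array([0.127, 0.131], dtype=float32), 0.9944) vs rocked (array([-0.297, -0.553], dtype=float32), 0.9884)
side right (array([0.097, 0.187], dtype=float32), 0.9917) vs rocked (array([-0.137, -0.693], dtype=float32), 0.9839)
top disp (array([ 0.202, -0.06 ], dtype=float32), 0.9858)
top back (array([ 0.153, -0.126], dtype=float32), 0.9943)
top all (array([ 0.166, -0.05 ], dtype=float32), 0.9885)
```

View pics/s_16.png

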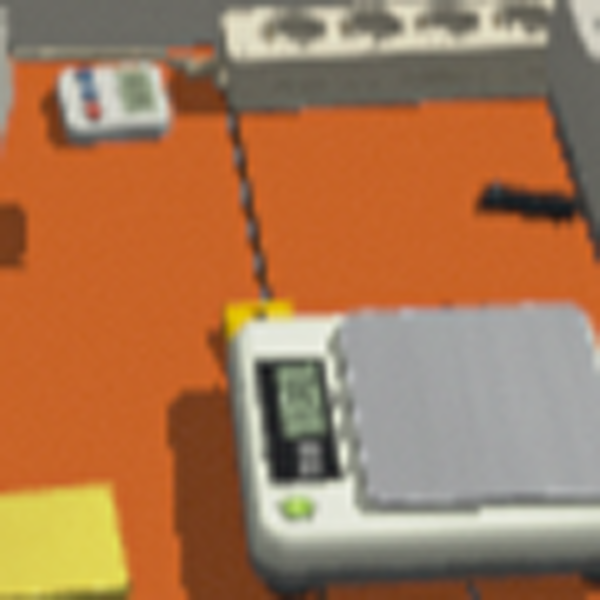

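View pics/t16.png

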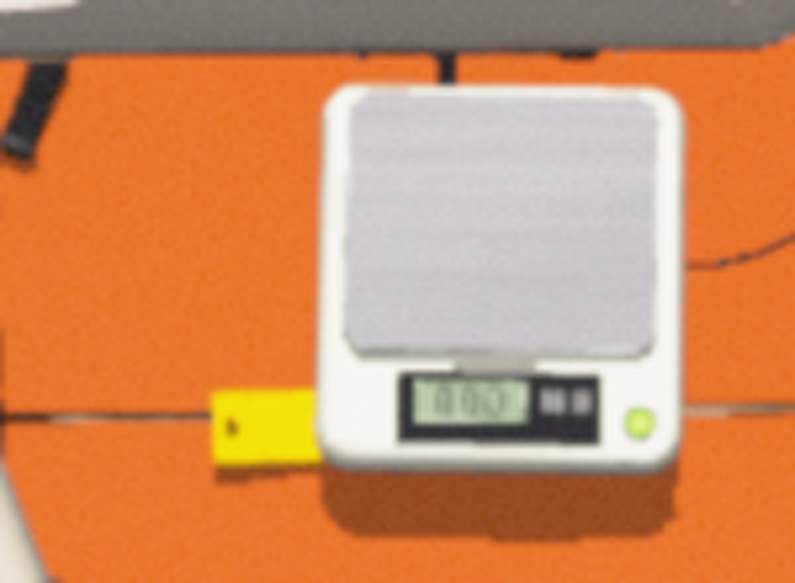

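The scale shifted only about 0.2 px (roughly 0.4 mm) evenly in both views, so it stands level. The wedge back is at crop x≈212, which puts its tip near scale coordinates (-72, +61) mm, inside the window. Handing in.

```bash
python3 -c "
from station import workorder
print(workorder.sign_off())"
```

```text
the job is handed in; nothing more can be done
None
```

I carried out all three steps and handed the job in at about 17 s of the 51 s allowed. No verdict was reported.

**What I did**
- **First press:** I pressed the loose corner with the shut fingertips. It rocked at about 3.5 N, and the foot met the table after roughly 3.5 to 4 mm. The press peaked at about 13 N when the foot landed, below the 25 N limit.
- **Wedge:** I slid it about 64 mm along the table. The push rose from about 1.5 N to about 5 N over the last 1 mm. That is past the 2 to 3 N you give for snug, but under the 6 N that shoves the scale.
- **Second press:** I pressed the same corner at about 5 to 6 N for just over a second, and it did not give.

**Last checks**
- **Scale:** compared with the first pictures it moved only about 0.2 px, roughly 0.4 mm. Both views shifted evenly, so I saw no tilt; pictures at this scale cannot fully prove the 0.006 rad limit.
- **Wedge:** it lies flat with its tip at about (-72, +61) mm in the scale frame, inside the required window. That it still touches the foot is inferred from the push and press, as the cameras cannot see under the scale.
- **Bystanders:** the tool path kept clear of all of them. The timer, sticky pad and data stick look unmoved in the last pictures; I did not check the others one by one.

**What disagreed**
- **Tool height:** the real fingertips were about 30 mm above the reported TCP, seen in the pictures and confirmed by touch on the scale. I corrected for it.
- **Measured heights:** points measured from the two views came out about 2 mm high.

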